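# Fit a sanding bobbin to the spindle sander

### The job

Pull the sander's carriage by its red knob out from under the blue dust hood, all the way to the stop. Then take the red sanding bobbin from the wooden stand, turn it so that its cross-shaped spline meshes with the cross socket of the spindle, and slide it fully home against the spring ejector until its flange is flush on the spindle face. Finish while still holding the bobbin pressed home with the gripper, since the spring would push it out again; leave the blue bobbin in the stand.

Things in the scene. Friction and masses are not known exactly. Their poses are not given: they have to be found in the camera images.
- carriage (a joint): travel of the sander's grey carriage along its slide, m: 0 = parked under the hood, 0.17 = against the stop. It starts at 0 to 0.05, moves with about 3 N of friction plus 8 N per m/s and stays where it is left. Positive travel is along -y of sander_base.
- sander_base: fixed slide base, 100 mm (x) by 385 mm (y), origin on the bench; its y axis runs along the slide from the stop (at y = -223 mm) to the blue dust hood. The hood's roof reaches from y = 20 to 156 mm, its top 118 mm above the bench; it covers the socket while the carriage is parked. Turned up to 0.12 rad from the world axes.
- slide_knob (a point): centre of the top of the carriage's red knob, an upright post 22 mm in diameter (24 mm near the top) from 46 mm to 90 mm above the bench. It stands 115 mm from the spindle axis, on the side of the stop (-y of sander_base).
- socket (a point): centre of the mouth of the spindle's cross socket, in its flat steel face (40 mm wide in a dark ring 60 mm across), 88 mm above the bench. z up; x and y along the two arms of the cross. Each slot is 12 mm wide, 33 mm end to end, 26 mm deep. The spindle stands at any angle, held by a stiff gear (0.6 N m friction). Rides on the carriage.
- red_bobbin: sanding bobbin with a red sleeve, 44 mm across, 0.12 to 0.2 kg, upright in the stand at any yaw. Origin on its axis in the underside of its flange. Below it the cross spline, 20 mm long, blades along body x and y, 9 mm thick and 30 mm from edge to edge (last 4 mm: 7 and 26 mm). Home: origin on socket, blades in the slots, any of the four quarter turns.
- blue_bobbin: the same kind of bobbin with a blue sleeve, in the other hole of the stand; it stays there. Which bobbin is in which hole varies.
- stand: fixed dark wooden stand, 100 x 200 x 35 mm, with two round holes 36 mm wide and 27 mm deep, 96 mm apart along its y axis; origin under its centre
- ejector_top (a point): top of the brass spring ejector, a pin 9 mm across in the middle of the socket, 8 mm below the mouth when free; it pushes up with 6 N at first and 9 N when a bobbin is home (12 mm pushed down)
- red_head (a point): centre of the top of the red bobbin's square aluminium head, 73 mm above the bobbin's origin. The head is for gripping: 24 mm wide, 28 mm tall, its flats square to the bobbin's x and y; below it the drum begins.
Not all that is in view belongs to the job. There is more than one size of the red_bobbin; the job needs the largest.

How it is judged:
By the outcome, as a careful person would: the job done as asked, in the order asked, and still so for the second after the job is handed in, while the arm keeps its last pose, push and grip.
It also fails if it takes over 58 s, if anything falls off the work surface, if the arm or the gripper's body presses on something with over 40 N, if the wrist force passes 120 N, or if a joint passes its speed limit or range.

### The arm

A 7-joint arm with a two-finger parallel gripper is mounted at the origin on a cart in front of the work surface, level with it; the furniture and walls round the work are solid. World frame = base frame: x ahead of the robot, y to its left, z up, the work surface at z = 0. Lengths are in m, angles in rad, forces in N, time in s.
With the tool pointing down it reaches from about 0.425 to 0.95 m from the base axis. Payload 16.7 kg.
Tool frame: the origin (TCP) lies midway between the tips of the shut fingers; the grasp point (between the pads) lies 19 mm behind it; z points along the fingers, y is the line along which they close (so a half turn about z gives the same grasp; the last joint's range is limited). The gripper opens to 94 mm and grips with 3 to 60 N. Pads are 16 mm wide; open, the fingers measure 119 mm over their backs; the gripper's body (75 mm by 177 mm) begins 78 mm behind the grasp point.
Start: joints at [-1.323, 0.426, 0.074, 1.606, -0.034, 1.111, -0.067], TCP at [0.261, 0.623, 0.179] pointing down, gripper open.
Joint ranges: [-2.85, 2.85], [-0.5, 2.14], [-1.23, 1.37], [0.21, 2.46], [-1.02, 4.16], [0.16, 2.05], [-2.73, 2.73]. Speed limits (rad/s): [1.89, 1.89, 2.39, 2.39, 3.01, 3.01, 3.01].

### API

Orientations are given as a unit quaternion [w, x, y, z].
In Python, from bench import env gives the robot as it stands. The module is installed in compiled form; this text tells all that it offers.
- The arm moves only by the tool send_rows, never from a script. Its argument "motion" is a list of rows, each an object of numbers: "x", "y", "z": the shift along the tool's x, y, z scaled (see below); "ax", "ay", "az": the turn, a rotation vector about the tool's x, y, z scaled (see below). In form: [{"x": .., "y": .., "z": .., "ax": .., "ay": .., "az": ..}, ...]. A call has 1 to 5 rows; each row is the pose to reach, as a shift and turn from the pose commanded when the call began, along the tool's axes at that moment; what a row does not reach only later rows make up. The controller multiplies each number of a shift by 0.75 m and each number of a turn by 60 degrees. A row lasts 1/10 s, in which the tool goes at most 50 mm and 8.59 degrees, less where a joint would pass 70% of its speed; a pose out of reach is approached as far as the arm can. A call with a number of a shift or a turn outside -1 to 1 is refused whole. A call with a gripper value outside its range is refused whole. "gripper" is the opening, from 0 (shut) to 1 (fully open), set as the call begins (left out, the last holds). The fingers move at their own pace and stop on an object; "grip_force" is the grip in N (left out, the last holds). Time passes only in rows, so rows that repeat a pose let the fingers close. It gives the time, the measured TCP pose, the force, the opening and the grip force at its end, in the units of the state.
- env.observe(): the state, without advancing time (a new reading comes with each control period).
- env.capture(name): name is "side" or "top" or "wrist"; returns a dict with "image" (480x640x3 uint8, blue, green, red), "K" (3x3 intrinsics, pixels), "origin" and "orientation" of the camera in the world. Camera axes: x right, y up, looking along -z (the intrinsics and any distortion apply to the point x, -y, -z); pixel columns grow to the right and rows downward; lengths in m; the calibration is good to about 2 mm. A picture is of the moment at which its call begins. There is no depth.
- env.job_done(): hands the job in; it is judged then, once.
Trained networks look in the newest picture that a camera, given by its name, has taken for a name from the list of things; names that differ only in an ending like _2 or _b are one class to them, and where a whole thing is asked for, a point or a joint stands for the part that bears it (a point fixed in the world has none). Each returns a list of dicts, best first, with "score" (0 to 1); they miss things now and then, are a little off and sometimes report something else, mostly with a low value. They report only what shows in the picture. A call takes as long as a camera call. They do not tell look-alikes from the thing itself.
- env.recognise(camera, thing): "uv" ([column, row] in pixels, amid what is visible of it).
- env.masks_of(camera, thing): "mask" (480x640 bool, what is visible of it) and "uv" ([column, row] in pixels, amid what is visible of it).
- env.spot_point(camera, thing): "uv" ([column, row] in pixels: a listed point, or the origin of a listed thing).
The state is a dict: "time": time; "q": joint angles; "joint_velocities": joint speeds; "joint_torque": joint torques, N m; "tool_pos": TCP position; "tool_rot": TCP orientation; "wrist_force": force on the tool from outside, world axes, zero at the start; "ft_torque": the same for the moment, N m; "finger_gap": finger opening in m; "grasp_force": force on a finger pad.
Only numpy, scipy, OpenCV 4.12 (cv2) and the standard library are available. Lean on these libraries where they do the work, as an engineer would, in place of code of your own. Each camera call takes 0.05 s, during which the arm holds its last target. There are 200 camera calls.

## Working session

There is one attempt and no reset: what is moved stays moved. The work goes in short steps, Python scripts to look and compute and a tool call to move; the robot and the scene stay as the last step left them, time stands still between calls to the robot, and variables do not carry over. Pictures are saved under pics/ and viewed, at most 10 in all, crops included, and the job is handed in when it is done.

Besides the shell and the picture viewer there is one more tool, called after ">>>" as name([rows], argument=value, ...), one row to a line, values as JSON. send_rows: Moves the arm, as the interface text tells. Shifts and turns lie within -1 to 1; 1 stands for 0.75 m of shift or 60 degrees of turn. Its arguments: {"type":"object","properties":{"motion":{"type":"array","items":{"type":"object","properties":{"x":{"type":"number"},"y":{"type":"number"},"z":{"type":"number"},"ax":{"type":"number"},"ay":{"type":"number"},"az":{"type":"number"}}}},"gripper":{"type":"number"},"grip_force":{"type":"number"}},"required":["motion"]}

```bash
mkdir -p pics; cat > h.py <<'E'
import numpy as np, cv2
from bench import env
from scipy.spatial.transform import Rotation as R
def rot(q): return R.from_quat([q[1],q[2],q[3],q[0]]).as_matrix()
def ray(c,uv):
    K=np.array(c['K']); d=np.linalg.inv(K)@[uv[0],uv[1],1.]
    d=rot(c['orientation'])@[d[0],-d[1],-d[2]]
    return np.array(c['origin']),d/np.linalg.norm(d)
def onz(c,uv,z):
    o,d=ray(c,uv); return o+d*(z-o[2])/d[2]
def proj(c,p):
    v=rot(c['orientation']).T@(np.array(p)-c['origin']); v=np.array(c['K'])@[v[0],-v[1],-v[2]]; return v[:2]/v[2]
def tri(*cu):
    A=np.zeros((3,3));b=np.zeros(3)
    for c,uv in cu:
        o,d=ray(c,uv);P=np.eye(3)-np.outer(d,d);A+=P;b+=P@o
    p=np.linalg.solve(A,b); return p,[np.linalg.norm((np.eye(3)-np.outer(d,d))@(p-o)) for o,d in [ray(c,u) for c,u in cu]]
def tool(dst,yaw=None):
    s=env.observe(); M=rot(s['tool_rot']); return (M.T@(np.array(dst)-s['tool_pos'])/0.75).round(4)
E
python3 - <<'E'
from h import *
s=env.observe();print({k:np.round(v,3) for k,v in s.items()})
C={n:env.capture(n) for n in ['top','side','wrist']}
for n,c in C.items():
    cv2.imwrite(f'pics/{n}0.png',c['image']);print(n,np.round(c['origin'],3),np.round(c['orientation'],3),np.round(c['K'],1).tolist(),[k for k in c])
    for t in ['slide_knob','socket','red_bobbin','red_head','blue_bobbin','stand','sander_base']:
        print(' ',t,[(np.round(d['uv']).astype(int).tolist(),round(d['score'],2)) for d in env.spot_point(n,t)][:5])
cv2.imwrite('pics/ts.png',cv2.resize(np.vstack([C['top']['image'],C['side']['image']]),(400,600)))
E
```

```text
{'time': np.float64(0.0), 'q': array([-1.324,  0.427,  0.074,  1.607, -0.034,  1.111, -0.067]), 'joint_velocities': array([-0.001, -0.   ,  0.   ,  0.   , -0.002,  0.002,  0.001]), 'joint_torque': array([-2.0000e-03, -9.3582e+01,  3.6650e+00, -4.5422e+01, -4.9000e-02,
        2.0000e-02,  0.0000e+00]), 'tool_pos': array([0.261, 0.622, 0.178]), 'tool_rot': array([-0.   ,  0.197,  0.98 , -0.001]), 'wrist_force': array([ 0.059,  0.117, -1.101]), 'ft_torque': array([ 0.019,  0.035, -0.049]), 'grasp_force': np.float64(0.0), 'finger_gap': np.float64(0.094)}
top [-0.017 -0.155  1.703] [ 0.777  0.153 -0.113 -0.601] [[615.5, 0.0, 320.6], [0.0, 615.5, 239.7], [0.0, 0.0, 1.0]] ['image', 'K', 'origin', 'orientation']
  slide_knob [([231, 234], 0.71)]
  socket []
  red_bobbin [([421, 249], 0.69), ([416, 291], 0.54), ([376, 279], 0.43), ([432, 293], 0.2)]
  red_head [([378, 277], 0.63), ([415, 278], 0.51), ([421, 247], 0.44)]
  blue_bobbin [([449, 293], 0.76)]
  stand [([429, 295], 0.83)]
  sander_base [([226, 244], 0.65)]
side [ 0.174 -1.175  0.748] [ 0.843  0.509 -0.078 -0.157] [[589.7, 0.0, 317.3], [0.0, 589.7, 241.0], [0.0, 0.0, 1.0]] ['image', 'K', 'origin', 'orientation']
  slide_knob [([272, 202], 0.72), ([351, 292], 0.5)]
  socket [([261, 188], 0.47)]
  red_bobbin [([351, 320], 0.92), ([326, 306], 0.91), ([395, 319], 0.81)]
  red_head [([352, 290], 0.93), ([327, 286], 0.81), ([397, 295], 0.75)]
  blue_bobbin [([373, 350], 0.77)]
  stand [([366, 350], 0.7)]
  sander_base [([275, 223], 0.81)]
wrist [0.182 0.654 0.384] [ 0.823 -0.122 -0.081  0.548] [[366.2, 0.0, 323.4], [0.0, 366.2, 226.8], [0.0, 0.0, 1.0]] ['image', 'K', 'origin', 'orientation']
  slide_knob []
  socket []
  red_bobbin []
  red_head []
  blue_bobbin []
  stand []
  sander_base [([198, 479], 0.79)]
```

```bash
python3 - <<'E'
from h import *
t=cv2.imread('pics/top0.png');s=cv2.imread('pics/side0.png')
a=cv2.resize(t[180:330,140:480],(800,353));b=cv2.resize(s[150:390,180:500],(329,247))
cv2.imwrite('pics/c1.png',a)
cv2.imwrite('pics/c2.png',cv2.resize(s[140:390,180:480],(720,600),interpolation=cv2.INTER_CUBIC))
ct=env.capture('top');cs=env.capture('side')
print('knob',tri((ct,(231,234)),(cs,(272,202))))
import itertools
for u,v in itertools.product([(378,277),(415,278),(421,247)],[(352,290),(327,286),(397,295)]):
    p,e=tri((ct,u),(cs,v)); print(u,v,p.round(3),np.round(e,4))
print('stand',onz(ct,(429,295),0),'base',onz(ct,(226,244),0))
for n in('top','side'):
  for th in ('red_bobbin','red_head','slide_knob','sander_base','blue_bobbin'):
    print(n,th,[(np.round(d['uv']).astype(int).tolist(),round(d['score'],2),int(d['mask'].sum()),cv2.boundingRect(d['mask'].astype(np.uint8))) for d in env.masks_of(n,th)][:5])
E
```

```text
knob (array([0.55742748, 0.27569303, 0.08322278]), [np.float64(0.005426827649553372), np.float64(0.005426827649553482)])
(378, 277) (352, 290) [ 0.582 -0.162  0.036] [0.0231 0.0231]
(378, 277) (327, 286) [ 0.549 -0.158  0.062] [0.0003 0.0003]
(378, 277) (397, 295) [ 0.64  -0.176  0.   ] [0.0675 0.0675]
(415, 278) (352, 290) [ 0.561 -0.257  0.106] [0.0042 0.0042]
(415, 278) (327, 286) [ 0.53  -0.253  0.13 ] [0.0167 0.0167]
(415, 278) (397, 295) [ 0.614 -0.27   0.071] [0.044 0.044]
(421, 247) (352, 290) [ 0.606 -0.249  0.112] [0.0383 0.0383]
(421, 247) (327, 286) [ 0.572 -0.246  0.141] [0.0586 0.0586]
(421, 247) (397, 295) [ 0.666 -0.257  0.069] [0.0009 0.0009]
stand [ 0.55408254 -0.31212435  0.        ] base [0.55848723 0.30228494 0.        ]
top red_bobbin [([416, 283], 0.7, 268, (407, 274, 19, 20)), ([419, 248], 0.44, 136, (414, 243, 12, 15))]
top red_head [([410, 284], 0.55, 265, (407, 274, 18, 20)), ([422, 248], 0.52, 149, (414, 242, 12, 15)), ([221, 244], 0.28, 1148, (179, 225, 65, 33))]
top slide_knob [([223, 243], 0.96, 1132, (179, 225, 65, 33))]
top sander_base [([411, 285], 0.58, 237, (407, 275, 18, 19)), ([218, 240], 0.56, 5513, (160, 201, 144, 74))]
top blue_bobbin [([452, 287], 0.59, 268, (441, 279, 18, 19))]
side red_bobbin [([400, 309], 0.9, 406, (390, 292, 16, 32)), ([349, 312], 0.73, 717, (339, 289, 21, 40)), ([325, 294], 0.63, 363, (321, 281, 15, 30))]
side red_head [([351, 306], 0.84, 705, (339, 289, 21, 40)), ([398, 307], 0.63, 435, (390, 292, 17, 32)), ([327, 298], 0.57, 362, (321, 281, 15, 30))]
side slide_knob [([267, 204], 0.85, 1176, (244, 184, 47, 41))]
side sander_base [([271, 212], 0.59, 3925, (236, 165, 83, 95))]
side blue_bobbin [([372, 336], 0.72, 795, (363, 313, 23, 43)), ([351, 308], 0.5, 682, (339, 289, 21, 39))]
```

View pics/top0.png

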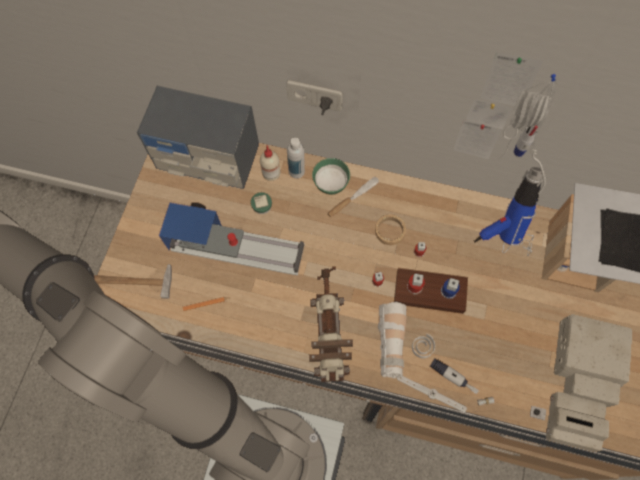

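View pics/c2.png

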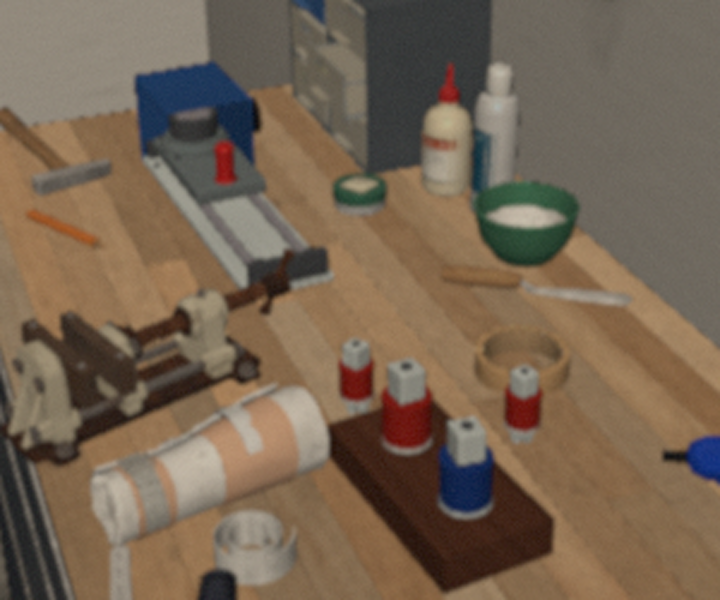

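The three red bobbins in the top view are at (416,283), standing in the dark stand, and at (378,277) and (421,247), loose on the bench. The enlarged side crop shows the same three at (405,410), (355,375) and (522,400). The one in the stand is clearly the largest, so it's the target. The knob is at top (232,239), and the socket is still partly under the hood.

```bash
python3 - <<'E'
from h import *
ct=env.capture('top');cs=env.capture('side')
k,e=tri((ct,(232.5,238)),(cs,(273.3,201)));print('knob',k,e)
# stop edge / rail ends in top: rail along slide
a=onz(ct,(166,250),.03);b=onz(ct,(297,270),.03);c=onz(ct,(302,243),.03);print('rail',a,b,c,'dir',b-a)
for u in [(258,135),(242,187)]: print('cab',onz(ct,u,.15))
h,e=tri((ct,(415,277)),(cs,(349.5,291)));print('head',h,e)
print(rot(env.observe()['tool_rot']).round(3))
print('to hover', tool([k[0],k[1]-0.06,.30]))
E
```

```text
knob [0.55225083 0.26638587 0.08803188] [np.float64(0.0013833032385213234), np.float64(0.0013833032385212136)]
rail [0.4866925  0.45819962 0.03      ] [0.52278086 0.07154732 0.03      ] [0.60688266 0.07963698 0.03      ] dir [ 3.60883630e-02 -3.86652297e-01  2.22044605e-16]
cab [0.85756414 0.27692924 0.15      ]
cab [0.6838092 0.2715599 0.15     ]
head [ 0.5600422  -0.25589984  0.1045795 ] [np.float64(0.0002596289505747937), np.float64(0.00025962895057463943)]
[[-0.922  0.386 -0.   ]
 [ 0.386  0.922 -0.   ]
 [ 0.    -0.    -1.   ]]
to hover [-0.5728 -0.3616 -0.1619]
```

>>> send_rows([
  {"x":-0.02,"y":0,"z":-0.06,"az":0.14},
  {"x":-0.07,"y":-0.04,"z":-0.1,"az":0.28},
  {"x":-0.14,"y":-0.08,"z":-0.14,"az":0.42},
  {"x":-0.2,"y":-0.12,"z":-0.16,"az":0.56},
  {"x":-0.26,"y":-0.16,"z":-0.16,"az":0.7},
], gripper=1)

```text
schema error: expected keys x, y, z, ax, ay, az
```

```bash
cat >> h.py <<'E'
def goto(dst,yangle=None):
    "shift and turn numbers for TCP to dst with tool y at world angle yangle (deg), tool z down"
    s=env.observe(); M=rot(s['tool_rot'])
    out=list((M.T@(np.array(dst)-s['tool_pos'])/0.75).round(4))
    if yangle is not None:
        a=np.radians(yangle); T=np.array([[-np.sin(a),np.cos(a),0],[np.cos(a),np.sin(a),0],[0,0,-1]])
        out+=list((R.from_matrix(M.T@T).as_rotvec(degrees=True)/60).round(4))
    return s['tool_pos'].round(4) if hasattr(s['tool_pos'],'round') else s['tool_pos'],[float(v) for v in out]
E
python3 -c "
from h import *
print(env.observe()['time'],goto([.555,.22,.30],5.3))"
```

```text
1.9 (array([0.2609, 0.6225, 0.1786]), [-0.5691, -0.3434, -0.1619, -0.0, -0.0, 1.0327])
```

>>> send_rows([
  {"x":-0.02,"y":0,"z":-0.06,"ax":0,"ay":0,"az":0.14},
  {"x":-0.07,"y":-0.04,"z":-0.1,"ax":0,"ay":0,"az":0.28},
  {"x":-0.14,"y":-0.08,"z":-0.14,"ax":0,"ay":0,"az":0.42},
  {"x":-0.2,"y":-0.12,"z":-0.16,"ax":0,"ay":0,"az":0.56},
  {"x":-0.26,"y":-0.16,"z":-0.16,"ax":0,"ay":0,"az":0.7},
], gripper=1)

```text
time: 2.4
tool_pos: [0.3772, 0.4627, 0.2967]
tool_rot: [-0.0, 0.538, 0.843, 0.001]
wrist_force: [2.1, 0.6, -0.5]
finger_gap: 0.0939
grasp_force: 0.0
```

```bash
python3 -c "
from h import *
print(env.observe()['time'],goto([.555,.22,.30],5.3))"
```

```text
2.4 (array([0.3772, 0.4627, 0.2967]), [-0.3934, 0.0785, -0.0049, 0.0016, -0.002, 0.3274])
```

>>> send_rows([
  {"x":-0.06,"y":0.01,"z":0,"ax":0,"ay":0,"az":0.08},
  {"x":-0.12,"y":0.025,"z":0,"ax":0,"ay":0,"az":0.16},
  {"x":-0.18,"y":0.04,"z":0,"ax":0,"ay":0,"az":0.24},
  {"x":-0.24,"y":0.055,"z":0,"ax":0,"ay":0,"az":0.32},
  {"x":-0.3,"y":0.07,"z":0,"ax":0,"ay":0,"az":0.33},
])

```text
time: 2.9
tool_pos: [0.5205, 0.2809, 0.2951]
tool_rot: [-0.0, 0.674, 0.739, 0.0]
wrist_force: [0.9, -0.4, -0.4]
finger_gap: 0.0939
grasp_force: 0.0
```

```bash
python3 - <<'E'
from h import *
c=env.capture('wrist');cv2.imwrite('pics/w1.png',c['image'])
print(env.observe()['time'])
for t in ['slide_knob','socket']:
    for d in env.spot_point('wrist',t)[:3]: print(t,d['uv'],d['score'],onz(c,d['uv'],.09))
print('proj knob',proj(c,[.552,.266,.088]))
print(goto([.5523,.2664,.2],5.3))
E
```

```text
2.95
slide_knob [353.9, 204.7] 0.73 [0.55636792 0.27088799 0.09      ]
proj knob [349.53002152 208.05323143]
(array([0.5214, 0.2794, 0.295 ]), [-0.021, 0.0393, 0.1267, 0.0006, 0.0004, -0.0023])
```

View pics/w1.png

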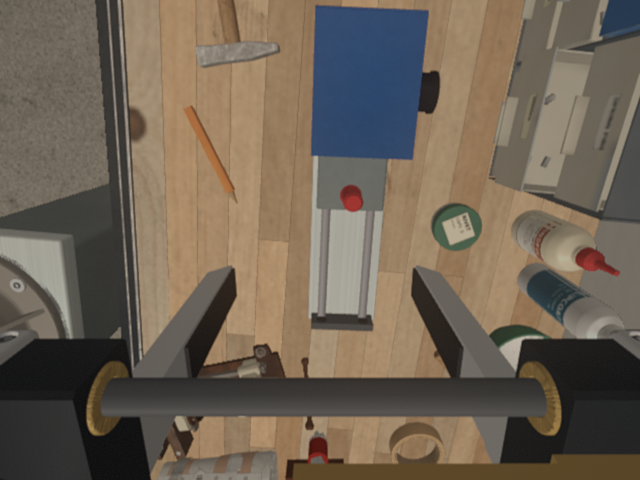

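The wrist view shows the knob top near (352,195), with the hood just above it and the stop at (342,322). The hood edge is at row 157.

```bash
python3 - <<'E'
from h import *
c=env.capture('wrist')
def red(im,x0,y0,x1,y1):
    h=cv2.cvtColor(im,cv2.COLOR_BGR2HSV).astype(int);m=((h[...,0]<8)|(h[...,0]>172))&(h[...,1]>150)&(h[...,2]>60)
    z=np.zeros_like(m);z[y0:y1,x0:x1]=m[y0:y1,x0:x1];ys,xs=np.nonzero(z);return xs.min(),xs.max(),ys.min(),ys.max(),xs.mean(),ys.mean()
print(red(c['image'],330,170,380,225))
for n,b in (('top',(222,225,245,255)),('side',(260,190,290,225))):
    k=env.capture(n); print(n,red(k['image'],*b))
for v in (194,196,198): print(onz(c,(352.3,v),.09))
E
```

```text
(np.int64(340), np.int64(361), np.int64(184), np.int64(208), np.float64(350.61686746987954), np.float64(196.4))
top (np.int64(228), np.int64(236), np.int64(234), np.int64(244), np.float64(232.0), np.float64(239.0))
side (np.int64(270), np.int64(277), np.int64(199), np.int64(215), np.float64(273.1217391304348), np.float64(207.3217391304348))
[0.55407245 0.28147096 0.09      ]
[0.5543357  0.27915943 0.09      ]
[0.55459979 0.27684045 0.09      ]
```

```bash
python3 - <<'E'
from h import *
c={n:env.capture(n) for n in('top','side','wrist')}
print(onz(c['top'],(232.,238.5),.09),onz(c['side'],(273.5,201.5),.09),onz(c['wrist'],(350.5,194.5),.09),onz(c['wrist'],(350.6,196.4),.075))
print(tri((c['top'],(232.,238.5)),(c['wrist'],(350.5,194.5))),tri((c['side'],(273.5,201.5)),(c['wrist'],(350.5,194.5))))
i=c['wrist']['image'];cv2.imwrite('pics/k.png',cv2.resize(i[150:250,300:400],(600,600),interpolation=cv2.INTER_CUBIC))
print(env.observe()['tool_pos'])
E
```

```text
[0.54829179 0.26682303 0.09      ] [0.55222756 0.25940257 0.09      ] [0.54923285 0.28540252 0.09      ] [0.55106117 0.28014794 0.075     ]
(array([0.55583826, 0.27694191, 0.05786686]), [np.float64(0.004012559993644348), np.float64(0.004012559993644266)]) (array([0.55419554, 0.28237708, 0.07928213]), [np.float64(0.003997715842596128), np.float64(0.003997715842596385)])
[0.51893831 0.28360514 0.29468178]
```

View pics/k.png

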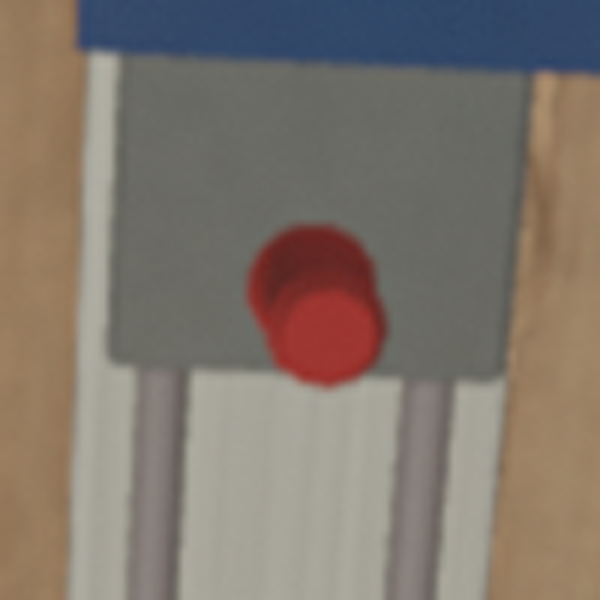

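The crop shows the bright top disc of the knob at (326,335), which is wrist pixel (354,206). That agrees with the network and gives a knob position of about (0.555, 0.268).

```bash
python3 - <<'E'
from h import *
print(env.observe()['time']);print(goto([.555,.268,.2],5.3));print(goto([.555,.268,.06],5.3))
E
```

```text
3.35
(array([0.5189, 0.2836, 0.2947]), [-0.0254, 0.0459, 0.1262, -0.0003, -0.0001, 0.0046])
(array([0.5189, 0.2836, 0.2947]), [-0.0254, 0.0459, 0.3129, -0.0003, -0.0001, 0.0046])
```

>>> send_rows([
  {"x":-0.025,"y":0.045,"z":0.06,"ax":0,"ay":0,"az":0},
  {"x":-0.025,"y":0.045,"z":0.126,"ax":0,"ay":0,"az":0},
  {"x":-0.025,"y":0.045,"z":0.126,"ax":0,"ay":0,"az":0},
  {"x":-0.025,"y":0.045,"z":0.126,"ax":0,"ay":0,"az":0},
])

```text
time: 3.75
tool_pos: [0.554, 0.2674, 0.1998]
tool_rot: [-0.0, 0.672, 0.74, -0.001]
wrist_force: [-0.7, 0.6, 1.0]
finger_gap: 0.094
grasp_force: 0.0
```

```bash
python3 - <<'E'
from h import *
c=env.capture('wrist')
for d in env.spot_point('wrist','slide_knob')[:2]: print(d['uv'],d['score'],onz(c,d['uv'],.09))
h=cv2.cvtColor(c['image'],cv2.COLOR_BGR2HSV).astype(int)
m=((h[...,0]<8)|(h[...,0]>172))&(h[...,1]>150)&(h[...,2]>130)
n,l,s,ce=cv2.connectedComponentsWithStats(m.astype(np.uint8))
for i in range(1,n):
    if s[i,4]>60: print(s[i],ce[i],onz(c,ce[i],.09))
print(env.observe()['time']);print(goto([.555,.268,.06],5.3))
E
```

```text
[325.1, 209.1] 0.63 [0.55422896 0.27252139 0.09      ]
[314 199  23  20 336] [325.24404762 208.95833333] [0.55434356 0.27266266 0.09      ]
[626 284  14  16 164] [632.84146341 292.15243902] [0.85351739 0.21989445 0.09      ]
3.85
(array([0.5554, 0.2682, 0.2024]), [-0.0004, -0.0008, 0.1898, 0.0015, -0.0011, 0.0037])
```

>>> send_rows([
  {"x":0.004,"y":0,"z":0.06,"ax":0,"ay":0,"az":0},
  {"x":0.004,"y":0,"z":0.12,"ax":0,"ay":0,"az":0},
  {"x":0.004,"y":0,"z":0.16,"ax":0,"ay":0,"az":0},
  {"x":0.004,"y":0,"z":0.188,"ax":0,"ay":0,"az":0},
  {"x":0.004,"y":0,"z":0.188,"ax":0,"ay":0,"az":0},
])

```text
time: 4.35
tool_pos: [0.554, 0.2707, 0.0589]
tool_rot: [-0.0, 0.672, 0.74, -0.001]
wrist_force: [-0.1, -0.7, 0.5]
finger_gap: 0.0942
grasp_force: 0.0
```

>>> send_rows([
  {"x":0,"y":0,"z":0,"ax":0,"ay":0,"az":0},
  {"x":0,"y":0,"z":0,"ax":0,"ay":0,"az":0},
  {"x":0,"y":0,"z":0,"ax":0,"ay":0,"az":0},
  {"x":0,"y":0,"z":0,"ax":0,"ay":0,"az":0},
  {"x":0,"y":0,"z":0,"ax":0,"ay":0,"az":0},
], gripper=0, grip_force=25)

```text
time: 4.85
tool_pos: [0.5549, 0.2702, 0.0598]
tool_rot: [0.0, 0.673, 0.74, 0.0]
wrist_force: [1.0, -1.8, -0.1]
finger_gap: 0.0575
grasp_force: 0.0
```

>>> send_rows([
  {"x":0,"y":0,"z":0,"ax":0,"ay":0,"az":0},
  {"x":0,"y":0,"z":0,"ax":0,"ay":0,"az":0},
  {"x":0,"y":0,"z":0,"ax":0,"ay":0,"az":0},
  {"x":0,"y":0,"z":0,"ax":0,"ay":0,"az":0},
  {"x":0,"y":0,"z":0,"ax":0,"ay":0,"az":0},
])

```text
time: 5.35
tool_pos: [0.5559, 0.2701, 0.0595]
tool_rot: [0.001, 0.673, 0.74, 0.001]
wrist_force: [6.4, 1.0, -2.0]
finger_gap: 0.0192
grasp_force: 20.8
```

```bash
python3 - <<'E'
from h import *
s=env.observe();print(s['time'],s['finger_gap'],s['grasp_force'])
for d in(.12,.2): print(goto([.5545+.093*d,.2705-.995*d,.06]))
E
```

```text
5.35 0.0192176286243054 20.841867976469075
(array([0.5559, 0.2701, 0.0595]), [-0.1592, -0.0022, -0.0007])
(array([0.5559, 0.2701, 0.0595]), [-0.2658, -0.0024, -0.0007])
```

>>> send_rows([
  {"x":-0.02,"y":0,"z":0,"ax":0,"ay":0,"az":0},
  {"x":-0.05,"y":0,"z":0,"ax":0,"ay":0,"az":0},
  {"x":-0.08,"y":0,"z":0,"ax":0,"ay":0,"az":0},
  {"x":-0.11,"y":0,"z":0,"ax":0,"ay":0,"az":0},
  {"x":-0.14,"y":0,"z":0,"ax":0,"ay":0,"az":0},
])

```text
time: 5.85
tool_pos: [0.5616, 0.1659, 0.0594]
tool_rot: [-0.002, 0.672, 0.74, -0.001]
wrist_force: [-22.8, 3.4, 23.6]
finger_gap: 0.019
grasp_force: 27.7
```

>>> send_rows([
  {"x":-0.015,"y":0,"z":0,"ax":0,"ay":0,"az":0},
  {"x":-0.025,"y":0,"z":0,"ax":0,"ay":0,"az":0},
  {"x":-0.03,"y":0,"z":0,"ax":0,"ay":0,"az":0},
  {"x":-0.035,"y":0,"z":0,"ax":0,"ay":0,"az":0},
  {"x":-0.035,"y":0,"z":0,"ax":0,"ay":0,"az":0},
])

```text
time: 6.35
tool_pos: [0.563, 0.139, 0.0592]
tool_rot: [-0.003, 0.673, 0.74, -0.003]
wrist_force: [-27.2, -3.3, 28.7]
finger_gap: 0.0192
grasp_force: 29.1
```

>>> send_rows([
  {"x":0,"y":-0.003,"z":0,"ax":0,"ay":0,"az":0},
  {"x":-0.006,"y":-0.005,"z":-0.001,"ax":0,"ay":0,"az":0},
  {"x":-0.012,"y":-0.006,"z":-0.002,"ax":0,"ay":0,"az":0},
  {"x":-0.018,"y":-0.0065,"z":-0.002,"ax":0,"ay":0,"az":0},
  {"x":-0.018,"y":-0.0065,"z":-0.002,"ax":0,"ay":0,"az":0},
])

```text
time: 6.85
tool_pos: [0.5636, 0.1244, 0.0608]
tool_rot: [0.0, 0.673, 0.74, -0.0]
wrist_force: [-2.7, -1.8, 3.7]
finger_gap: 0.0173
grasp_force: 22.3
```

```bash
python3 - <<'E'
from h import *
c=env.capture('wrist');t=env.capture('side')
a=cv2.resize(c['image'][60:420,140:500],(480,480));b=cv2.resize(t['image'][150:270,200:320],(320,320))
o=np.zeros((480,800,3),np.uint8);o[:,:480]=a;o[:320,480:]=b;cv2.imwrite('pics/p1.png',o)
for d in env.spot_point('wrist','socket')[:2]: print(d['uv'],d['score'],onz(c,d['uv'],.088))
print(env.observe()['wrist_force'])
E
```

```text
[334.5, 35.4] 0.6 [0.5565957  0.24245126 0.088     ]
[-4.32690282 -2.30679831  5.08409368]
```

View pics/p1.png

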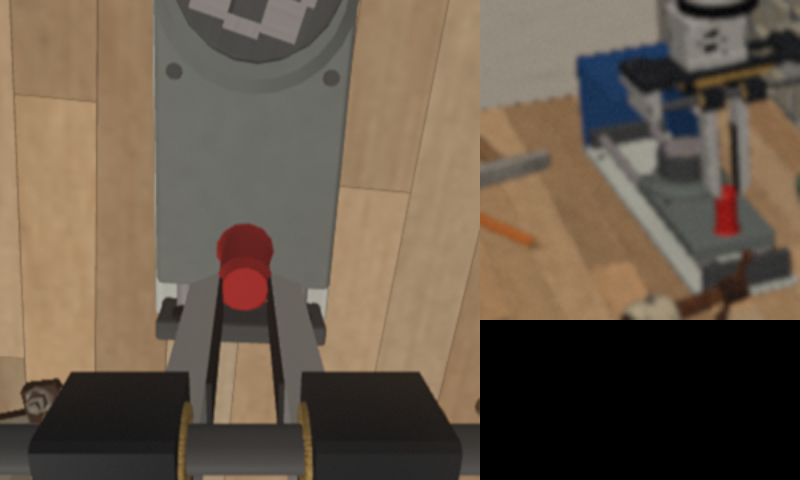

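The fingers hold only the stop-side edge of the knob (wrist crop, top disc at (244,288)). The carriage isn't at the stop yet: there is still a gap to the dark stop at row 318. I'll re-centre the grip.

```bash
python3 - <<'E'
from h import *
c=env.capture('wrist')
k=onz(c,(323,276),.09);print(k,env.observe()['tool_pos'],goto([k[0],k[1],.06],5.3))
s=onz(c,(334.5,35.4),.088); print(s, np.linalg.norm(s-k),(k-s))
for d in env.spot_point('wrist','slide_knob')[:2]: print(d['uv'],d['score'],onz(c,d['uv'],.09))
for u in [(140+158*.75,60+284*.75),(140+328*.75,60+290*.75)]: print('carriage front',onz(c,u,.046))
for u in [(140+158*.75,60+330*.75),(140+160*.75,60+300*.75)]: print('stop',onz(c,u,.05))
E
```

```text
[0.5623574 0.1282663 0.09     ] [0.56356781 0.12475702 0.0607357 ] (array([0.5636, 0.1248, 0.0607]), [0.0048, -0.0012, 0.001, -0.0004, 0.0006, 0.0021])
[0.55657032 0.24264454 0.088     ] 0.11454201803494947 [ 0.00578708 -0.11437825  0.002     ]
[323.8, 275.1] 0.56 [0.56272681 0.12881835 0.09      ]
carriage front [0.52199998 0.10644076 0.046     ]
carriage front [0.60554142 0.11116341 0.046     ]
stop [0.52368288 0.08346127 0.05      ]
stop [0.52393581 0.09991408 0.05      ]
```

>>> send_rows([
  {"x":0,"y":0,"z":0,"ax":0,"ay":0,"az":0},
  {"x":0,"y":0,"z":0,"ax":0,"ay":0,"az":0},
  {"x":0,"y":0,"z":0,"ax":0,"ay":0,"az":0},
  {"x":0,"y":0,"z":0,"ax":0,"ay":0,"az":0},
], gripper=0.45)

```text
time: 7.5
tool_pos: [0.5638, 0.1257, 0.0607]
tool_rot: [0.0, 0.673, 0.74, 0.0]
wrist_force: [0.7, 0.3, 0.2]
finger_gap: 0.042
grasp_force: 0.0
```

>>> send_rows([
  {"x":0.009,"y":-0.001,"z":0,"ax":0,"ay":0,"az":0},
  {"x":0.009,"y":-0.001,"z":0,"ax":0,"ay":0,"az":0},
])

```text
time: 7.7
tool_pos: [0.5621, 0.1333, 0.0607]
tool_rot: [-0.0, 0.672, 0.74, 0.0]
wrist_force: [-0.6, -0.5, -0.8]
finger_gap: 0.0423
grasp_force: 0.0
```

>>> send_rows([
  {"x":0,"y":0,"z":0,"ax":0,"ay":0,"az":0},
  {"x":0,"y":0,"z":0,"ax":0,"ay":0,"az":0},
  {"x":0,"y":0,"z":0,"ax":0,"ay":0,"az":0},
  {"x":0,"y":0,"z":0,"ax":0,"ay":0,"az":0},
  {"x":0,"y":0,"z":0,"ax":0,"ay":0,"az":0},
], gripper=0, grip_force=40)

```text
time: 8.2
tool_pos: [0.5628, 0.132, 0.0608]
tool_rot: [0.0, 0.673, 0.74, 0.0]
wrist_force: [4.7, 0.3, -2.8]
finger_gap: 0.0167
grasp_force: 33.4
```

>>> send_rows([
  {"x":-0.006,"y":-0.0002,"z":0,"ax":0,"ay":0,"az":0},
  {"x":-0.012,"y":-0.0005,"z":0,"ax":0,"ay":0,"az":0},
  {"x":-0.018,"y":-0.0008,"z":0,"ax":0,"ay":0,"az":0},
  {"x":-0.02,"y":-0.001,"z":0,"ax":0,"ay":0,"az":0},
  {"x":-0.02,"y":-0.001,"z":0,"ax":0,"ay":0,"az":0},
])

```text
time: 8.7
tool_pos: [0.5636, 0.117, 0.0609]
tool_rot: [0.0, 0.673, 0.74, 0.0]
wrist_force: [4.8, -0.2, -2.1]
finger_gap: 0.0171
grasp_force: 33.3
```

>>> send_rows([
  {"x":-0.005,"y":-0.0002,"z":0,"ax":0,"ay":0,"az":0},
  {"x":-0.01,"y":-0.0005,"z":0,"ax":0,"ay":0,"az":0},
  {"x":-0.014,"y":-0.0007,"z":0,"ax":0,"ay":0,"az":0},
  {"x":-0.014,"y":-0.0007,"z":0,"ax":0,"ay":0,"az":0},
])

```text
time: 9.1
tool_pos: [0.564, 0.1105, 0.0615]
tool_rot: [-0.001, 0.672, 0.741, 0.002]
wrist_force: [-0.1, 16.9, 6.0]
finger_gap: 0.0159
grasp_force: 35.8
```

```bash
python3 - <<'E'
from h import *
c=env.capture('wrist');t=env.capture('top')
for th in('slide_knob','socket'):
  for d in env.spot_point('wrist',th)[:2]: print(d['uv'],d['score'],onz(c,d['uv'],.089))
cv2.imwrite('pics/p2.png',np.hstack([cv2.resize(c['image'][60:420,140:500],(480,480)),cv2.resize(t['image'][180:300,160:240],(320,480))]))
print(env.observe()['tool_pos'],env.observe()['wrist_force'])
E
```

```text
[321.3, 285.5] 0.61 [0.56241014 0.1076379  0.089     ]
[338.8, 52.1] 0.59 [0.55919143 0.22193157 0.089     ]
[0.56536453 0.10810945 0.06313661] [-3.98932248  3.45046593 33.32569148]
```

View pics/p2.png

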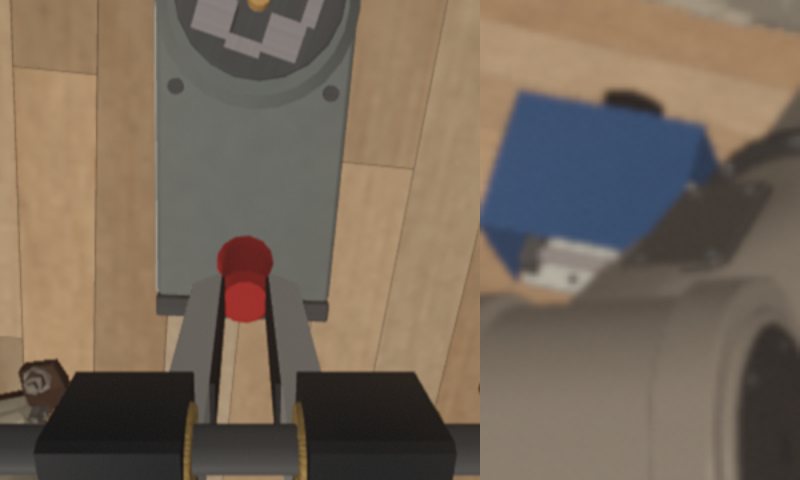

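The carriage front now touches the stop (crop row 300), and the force rose to 17 N along +y as it got there. I'll release and lift so I can see the socket.

>>> send_rows([
  {"x":0.002,"y":0,"z":-0.002,"ax":0,"ay":0,"az":0},
  {"x":0.002,"y":0,"z":-0.002,"ax":0,"ay":0,"az":0},
  {"x":0.002,"y":0,"z":-0.002,"ax":0,"ay":0,"az":0},
  {"x":0.002,"y":0,"z":-0.002,"ax":0,"ay":0,"az":0},
  {"x":0.002,"y":0,"z":-0.03,"ax":0,"ay":0,"az":0},
], gripper=1)

```text
time: 9.8
tool_pos: [0.5613, 0.1076, 0.0813]
tool_rot: [-0.001, 0.673, 0.74, -0.002]
wrist_force: [0.6, -0.6, 0.3]
finger_gap: 0.0373
grasp_force: 0.0
```

>>> send_rows([
  {"x":0,"y":0,"z":-0.06,"ax":0,"ay":0,"az":0},
  {"x":0,"y":0,"z":-0.12,"ax":0,"ay":0,"az":0},
  {"x":0,"y":0,"z":-0.18,"ax":0,"ay":0,"az":0},
  {"x":0,"y":0,"z":-0.2,"ax":0,"ay":0,"az":0},
  {"x":0,"y":0,"z":-0.2,"ax":0,"ay":0,"az":0},
])

```text
time: 10.3
tool_pos: [0.5642, 0.1083, 0.2356]
tool_rot: [0.001, 0.673, 0.74, 0.002]
wrist_force: [0.5, 0.2, -0.6]
finger_gap: 0.0774
grasp_force: 0.0
```

```bash
python3 - <<'E'
from h import *
c=env.capture('wrist');np.save('pics/wa.npy',c['image'])
for th in('slide_knob','socket','ejector_top'):
  for d in env.spot_point('wrist',th)[:2]: print(th,d['uv'],d['score'],onz(c,d['uv'],.089))
u=proj(c,[.558,.223,.088]).astype(int);print(u)
i=c['image'][u[1]-50:u[1]+50,u[0]-50:u[0]+50]
cv2.imwrite('pics/s1.png',cv2.resize(i,(600,600),interpolation=cv2.INTER_CUBIC))
print(env.observe()['tool_pos'],env.observe()['time'])
E
```

```text
slide_knob [321.2, 205.0] 0.95 [0.56199639 0.10844352 0.089     ]
socket [330.3, 81.8] 0.69 [0.55947398 0.22228232 0.089     ]
ejector_top [328.0, 85.4] 0.63 [0.55771682 0.21907209 0.089     ]
[328  80]
[0.56249542 0.10792467 0.23181828] 10.5
```

View pics/s1.png

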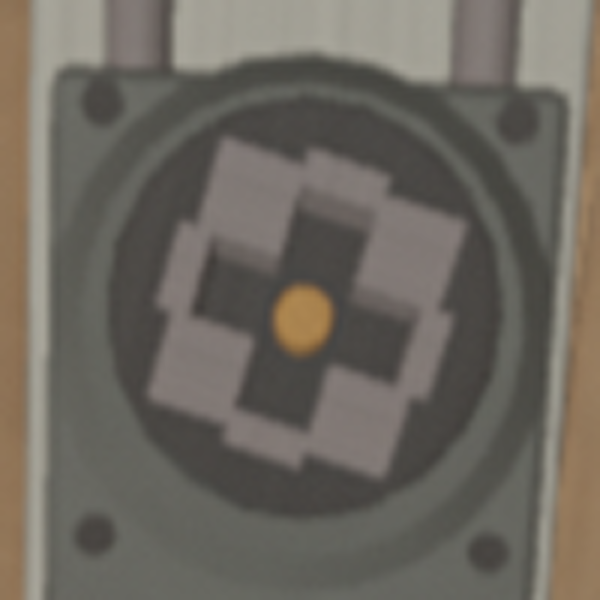

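The socket cross is centred near crop (303,318), wrist about (329,83), with blades turned roughly 18° in the image and the brass ejector in the middle. I'll put the camera overhead to measure it.

>>> send_rows([
  {"x":0.06,"y":0,"z":0,"ax":0,"ay":0,"az":0},
  {"x":0.1,"y":0,"z":0,"ax":0,"ay":0,"az":0},
  {"x":0.1,"y":0,"z":0,"ax":0,"ay":0,"az":0},
  {"x":0.1,"y":0,"z":0,"ax":0,"ay":0,"az":0},
])

```text
time: 10.9
tool_pos: [0.5555, 0.1829, 0.2319]
tool_rot: [-0.0, 0.672, 0.74, -0.001]
wrist_force: [-0.8, -0.5, -0.0]
finger_gap: 0.094
grasp_force: 0.0
```

```bash
cat >> h.py <<'E'
def rectify(c,ctr,z,half=.04,n=640):
    "top-down picture of the plane z: u along +x, v along +y, n px for 2*half"
    w=[(ctr[0]+a*half,ctr[1]+b*half,z) for a,b in((-1,-1),(1,-1),(1,1),(-1,1))]
    H=cv2.getPerspectiveTransform(np.float32([proj(c,p) for p in w]),np.float32([(0,0),(n,0),(n,n),(0,n)]))
    return cv2.warpPerspective(c['image'],H,(n,n),flags=cv2.INTER_CUBIC)
def sock(c,guess=(.559,.222),name=None):
    im=rectify(c,guess,.088); lab=cv2.cvtColor(im,cv2.COLOR_BGR2LAB).astype(int);hs=cv2.cvtColor(im,cv2.COLOR_BGR2HSV)
    m=((hs[...,2]>105)&(hs[...,1]<60)&(lab[...,1]>129)).astype(np.uint8)
    yy,xx=np.mgrid[:640,:640]; m[(xx-320)**2+(yy-320)**2>232**2]=0
    m=cv2.morphologyEx(m,cv2.MORPH_OPEN,np.ones((9,9)))
    if name: cv2.imwrite(name,np.hstack([im,cv2.cvtColor(m*255,cv2.COLOR_GRAY2BGR)])[:, :][::2,::2])
    return m
E
python3 - <<'E'
from h import *
c=env.capture('wrist');m=sock(c,name='pics/s2.png')
pts=np.argwhere(m)[:,::-1].astype(np.float32);(r)=cv2.minAreaRect(pts);print(r,m.sum()*(.08/640)**2*1e6)
p=np.array(r[0])*.08/640-.04+[.559,.222];print('socket',p)
print(env.observe()['tool_pos'],env.observe()['time'],c['origin'])
for th in('socket','ejector_top'):
  for d in env.spot_point('wrist',th)[:2]: print(th,d['uv'],d['score'],onz(c,d['uv'],.088))
E
```

```text
((309.30462646484375, 323.7835998535156), (344.05657958984375, 343.9081726074219), 76.6512680053711) 865.9999999999999
socket [0.55766308 0.22247295]
[0.5558402  0.18189105 0.23225276] 10.95 [0.54692947 0.26678462 0.43781762]
socket [331.6, 164.0] 0.64 [0.55855804 0.22389158 0.088     ]
ejector_top [330.9, 165.4] 0.48 [0.5580328  0.22251333 0.088     ]
```

View pics/s2.png

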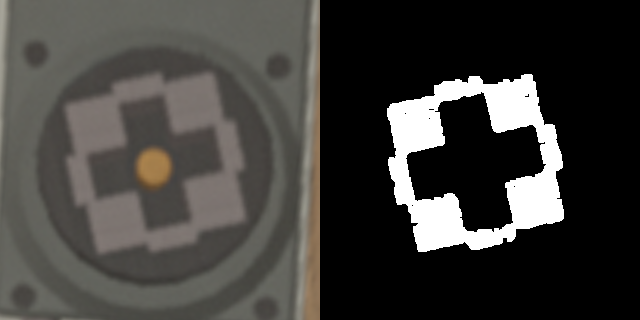

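The rectified view shows a clean cross centred at (153,165), with a socket centre of (0.5577, 0.2225) and arms at 77° modulo 90. Next is the bobbin.

>>> send_rows([
  {"x":-0.06,"y":-0.005,"z":0,"ax":0,"ay":0,"az":0},
  {"x":-0.12,"y":-0.01,"z":0,"ax":0,"ay":0,"az":0},
  {"x":-0.18,"y":-0.015,"z":0,"ax":0,"ay":0,"az":0},
  {"x":-0.24,"y":-0.02,"z":0,"ax":0,"ay":0,"az":0},
  {"x":-0.3,"y":-0.025,"z":0,"ax":0,"ay":0,"az":0},
])

```text
time: 11.55
tool_pos: [0.5584, -0.0458, 0.2334]
tool_rot: [0.0, 0.673, 0.74, 0.0]
wrist_force: [0.7, 0.4, -0.1]
finger_gap: 0.0941
grasp_force: 0.0
```

>>> send_rows([
  {"x":-0.06,"y":-0.005,"z":0,"ax":0,"ay":0,"az":0},
  {"x":-0.12,"y":-0.01,"z":0,"ax":0,"ay":0,"az":0},
  {"x":-0.18,"y":-0.015,"z":0,"ax":0,"ay":0,"az":0},
  {"x":-0.24,"y":-0.02,"z":0,"ax":0,"ay":0,"az":0},
  {"x":-0.3,"y":-0.025,"z":0,"ax":0,"ay":0,"az":0},
])

```text
time: 12.05
tool_pos: [0.5608, -0.2715, 0.2334]
tool_rot: [0.0, 0.673, 0.74, 0.0]
wrist_force: [0.3, 1.1, -0.0]
finger_gap: 0.0937
grasp_force: 0.0
```

```bash
python3 - <<'E'
from h import *
c=env.capture('wrist')
for th in('red_head','red_bobbin','blue_bobbin'):
  for d in env.spot_point('wrist',th)[:4]: print(th,d['uv'],d['score'],onz(c,d['uv'],.108))
u=proj(c,[.56,-.256,.106]).astype(int);print(u)
im=rectify(c,(.56,-.256),.108,.06,640)
cv2.imwrite('pics/b1.png',np.hstack([cv2.resize(c['image'],(480,360)),cv2.resize(im,(320,360))]))
print(env.observe()['tool_pos'],env.observe()['time'],env.observe()['q'].round(2))
E
```

```text
red_head [322.5, 86.9] 0.97 [ 0.54934617 -0.1641891   0.108     ]
red_head [318.4, 202.7] 0.82 [ 0.55498259 -0.26459414  0.108     ]
red_head [431.6, 197.8] 0.65 [ 0.65860888 -0.25013681  0.108     ]
red_head [320.9, 267.2] 0.61 [ 0.56326016 -0.32867802  0.108     ]
red_bobbin [325.1, 89.6] 0.91 [ 0.5517448  -0.16611775  0.108     ]
red_bobbin [420.8, 185.7] 0.83 [ 0.64674911 -0.23992218  0.108     ]
red_bobbin [321.7, 187.5] 0.82 [ 0.55670002 -0.25011808  0.108     ]
blue_bobbin [320.0, 268.8] 0.55 [ 0.56253957 -0.33044592  0.108     ]
[324 193]
[ 0.56059407 -0.27080198  0.23297252] 12.25 [-0.17  0.35  0.67  1.69 -0.23  1.18  0.65]
```

View pics/b1.png

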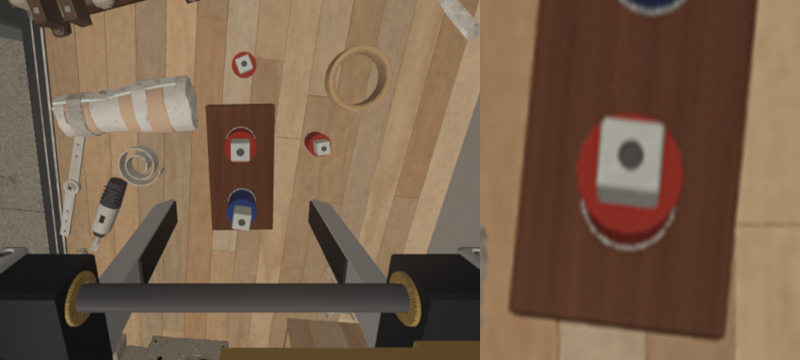

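The wrist view has the target head at (320,200), in the stand with the largest drum. The blue bobbin is at (320,285), and the small ones are at (325,87) and (425,193). The head flats sit near 5°, which is close to the present tool yaw. I'll measure it numerically.

```bash
cat >> h.py <<'E'
def head(c,guess,z,half=.03,thr=165):
    im=rectify(c,guess,z,half); hs=cv2.cvtColor(im,cv2.COLOR_BGR2HSV)
    for t in (thr,):
        m=((hs[...,2]>t)&(hs[...,1]<60)).astype(np.uint8); m=cv2.morphologyEx(m,cv2.MORPH_CLOSE,np.ones((15,15)));m=cv2.morphologyEx(m,cv2.MORPH_OPEN,np.ones((41,41)))
        n,l,s,ce=cv2.connectedComponentsWithStats(m)
        if n<2: return None
        i=1+np.argmin(np.hypot(*(ce[1:]-320).T)); r=cv2.minAreaRect(np.argwhere(l==i)[:,::-1].astype(np.float32))
        k=2*half/640; return np.array(r[0])*k-half+guess,np.array(r[1])*k*1e3,r[2]
E
python3 - <<'E'
from h import *
c=env.capture('wrist')
for t in(140,155,165,175,185): print(t,head(c,np.array([.556,-.264]),.107,thr=t))
cs=env.capture('side'); sp=env.spot_point('side','red_head'); wp=env.spot_point('wrist','red_head')
print([np.round(d['uv']) for d in sp])
for d in sp[:3]: print(tri((c,(319,201.5)),(cs,d['uv'])))
print(goto([.556,-.264,.18],5.3))
E
```

```text
140 (array([ 0.5560863 , -0.26461505]), array([23.04521227, 22.54401398]), 5.267696857452393)
155 (array([ 0.55613979, -0.26470321]), array([22.00063705, 21.27515745]), 5.812481880187988)
165 None
175 None
185 None
[array([397., 293.]), array([328., 287.]), array([351., 291.])]
(array([ 0.59868703, -0.28457593,  0.10364479]), [np.float64(0.04801911644558623), np.float64(0.04801911644558602)])
(array([ 0.53628825, -0.25323891,  0.12198305]), [np.float64(0.019664482554161943), np.float64(0.019664482554161995)])
(array([ 0.55727017, -0.26335417,  0.10862798]), [np.float64(0.002293049755517105), np.float64(0.0022930497555172353)])
(array([ 0.5619, -0.2676,  0.2332]), [0.0055, -0.0073, 0.071, 0.0001, -0.0005, 0.0041])
```

>>> send_rows([
  {"x":0.007,"y":-0.007,"z":0.05,"ax":0,"ay":0,"az":0.003},
  {"x":0.007,"y":-0.007,"z":0.1,"ax":0,"ay":0,"az":0.003},
  {"x":0.007,"y":-0.007,"z":0.1,"ax":0,"ay":0,"az":0.003},
  {"x":0.007,"y":-0.007,"z":0.1,"ax":0,"ay":0,"az":0.003},
])

```text
time: 12.85
tool_pos: [0.5562, -0.2636, 0.159]
tool_rot: [-0.0, 0.673, 0.739, -0.0]
wrist_force: [0.6, -0.3, 1.0]
finger_gap: 0.0939
grasp_force: 0.0
```

```bash
python3 - <<'E'
from h import *
c=env.capture('wrist')
for t in(120,130,140,150): print(t,head(c,np.array([.556,-.264]),.107,thr=t))
for i in range(2):print(env.observe()['tool_pos'],goto([.556,-.2645,.085],5.5))
E
```

```text
120 (array([ 0.55636811, -0.26436938]), array([23.70424747, 23.96834993]), 5.774325847625732)
130 (array([ 0.55638498, -0.26453621]), array([23.70424747, 23.2598834 ]), 5.774325847625732)
140 (array([ 0.5562309 , -0.26462711]), array([23.37935829, 22.64469337]), 5.774326324462891)
150 (array([ 0.55612704, -0.26467763]), array([22.78084803, 22.01200533]), 5.440331935882568)
[ 0.55676537 -0.26409167  0.15992305] (array([ 0.5568, -0.2641,  0.1599]), [-0.0004, -0.0012, 0.0999, 0.0011, 0.0006, -0.0031])
[ 0.55676537 -0.26409167  0.15992305] (array([ 0.5568, -0.2641,  0.1599]), [-0.0004, -0.0012, 0.0999, 0.0011, 0.0006, -0.0031])
```

Aligned. I'll go down and grip.

>>> send_rows([
  {"x":0,"y":-0.0005,"z":0.04,"ax":0,"ay":0,"az":0},
  {"x":0,"y":-0.0005,"z":0.075,"ax":0,"ay":0,"az":0},
  {"x":0,"y":-0.0005,"z":0.099,"ax":0,"ay":0,"az":0},
  {"x":0,"y":-0.0005,"z":0.099,"ax":0,"ay":0,"az":0},
  {"x":0,"y":-0.0005,"z":0.099,"ax":0,"ay":0,"az":0},
], gripper=0, grip_force=50)

```text
time: 13.4
tool_pos: [0.5566, -0.2646, 0.0858]
tool_rot: [0.001, 0.674, 0.739, 0.0]
wrist_force: [-0.4, 0.1, -0.3]
finger_gap: 0.0574
grasp_force: 0.0
```

>>> send_rows([
  {"x":0,"y":0,"z":0,"ax":0,"ay":0,"az":0},
  {"x":0,"y":0,"z":0,"ax":0,"ay":0,"az":0},
  {"x":0,"y":0,"z":0,"ax":0,"ay":0,"az":0},
  {"x":0,"y":0,"z":0,"ax":0,"ay":0,"az":0},
  {"x":0,"y":0,"z":0,"ax":0,"ay":0,"az":0},
])

```text
time: 13.9
tool_pos: [0.5556, -0.2641, 0.0842]
tool_rot: [0.0, 0.674, 0.739, 0.0]
wrist_force: [-0.0, 0.6, 0.3]
finger_gap: 0.0174
grasp_force: 0.0
```

>>> send_rows([
  {"x":0,"y":0,"z":0,"ax":0,"ay":0,"az":0},
  {"x":0,"y":0,"z":0,"ax":0,"ay":0,"az":0},
])

```text
time: 14.1
tool_pos: [0.5555, -0.2641, 0.084]
tool_rot: [-0.0, 0.674, 0.739, -0.0]
wrist_force: [-0.7, -0.2, -0.6]
finger_gap: 0.0022
grasp_force: 0.0
```

```bash
python3 - <<'E'
from h import *
s=env.observe();print(s['finger_gap'],s['grasp_force'],s['wrist_force'],s['tool_pos'])
c=env.capture('wrist');print(head(c,np.array([.556,-.264]),.107,thr=130))
for d in env.spot_point('wrist','red_head'): print(np.round(d['uv']),d['score'],onz(c,d['uv'],.107))
E
```

```text
0.0022314926927920406 0.0 [-0.72569315 -0.22278726 -0.60666834] [ 0.55553256 -0.26412075  0.08398089]
(array([ 0.55546244, -0.25545116]), array([23.26495314,  6.21874809]), 1.383686900138855)
[331.  78.] 0.8 [ 0.54915995 -0.16316885  0.107     ]
[500. 257.] 0.7 [ 0.64785564 -0.24332905  0.107     ]
[326. 278.] 0.68 [ 0.55634374 -0.26428496  0.107     ]
```

```bash
python3 - <<'E'
from h import *
c=env.capture('wrist');s=env.capture('side');t=env.capture('top')
A=cv2.resize(c['image'][190:370,230:410],(400,400),interpolation=cv2.INTER_CUBIC)
B=cv2.resize(s['image'][220:340,290:410],(400,400),interpolation=cv2.INTER_CUBIC)
cv2.imwrite('pics/m1.png',np.hstack([A,B]))
print('TCP in wrist',proj(c,env.observe()['tool_pos']),'side',proj(s,env.observe()['tool_pos']))
E
```

```text
TCP in wrist [324.50196968 261.52213955] side [348.92328213 302.24895   ]
```

View pics/m1.png

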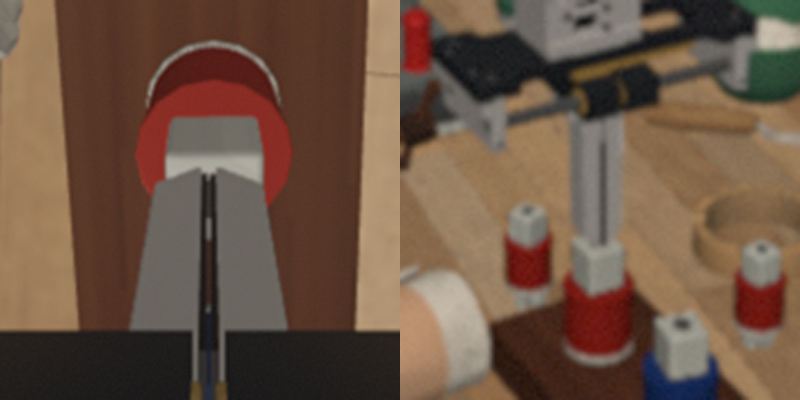

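The side crop shows the shut fingertips at about (596,240), right at the top of the head. The TCP should project to (596,274), so the real tips sit about 20 mm higher than reported and they closed above the head. I'll check this by triangulating the tips.

```bash
python3 - <<'E'
from h import *
c=env.capture('wrist');s=env.capture('side');p=np.array(env.observe()['tool_pos'])
for z in(.084,.095,.105,.11,.115): 
    q=p.copy();q[2]=z; print(z,'side front',proj(s,q+[0,-.008,0]),'wrist back',proj(c,q+[0,.008,0]))
# drum rim / head rows in side view for height check
for z in (.108,.08,.035): print(z,proj(s,[.556,-.2645,z]),proj(c,[.556,-.2645,z]))
i=s['image'];hs=cv2.cvtColor(i,cv2.COLOR_BGR2HSV)
print([ (r,i[r,349].tolist()) for r in range(284,320,2)])
print([ (r,c['image'][r,335].tolist()) for r in range(232,280,3)])
E
```

```text
0.084 side front [350.49280516 304.31192888] wrist back [325.78043711 249.13197679]
0.095 side front [350.48521292 299.69740054] wrist back [325.9160199 255.8387588]
0.105 side front [350.47825256 295.46692581] wrist back [326.05172385 262.55153412]
0.11 side front [350.47475133 293.33889538] wrist back [326.1245906 266.1559847]
0.115 side front [350.47123595 291.20226733] wrist back [326.20113832 269.94251886]
0.108 [349.18518704 292.20512025] [325.43050778 279.08296055]
0.08 [349.21879915 303.95164546] [325.15269947 259.72161214]
0.035 [349.27128354 322.29352691] [324.82241893 236.70330635]
[(284, [108, 112, 117]), (286, [105, 112, 115]), (288, [107, 113, 117]), (290, [108, 114, 118]), (292, [105, 110, 115]), (294, [130, 138, 140]), (296, [141, 152, 155]), (298, [127, 140, 141]), (300, [125, 137, 137]), (302, [127, 136, 138]), (304, [126, 136, 138]), (306, [123, 134, 135]), (308, [64, 72, 118]), (310, [14, 23, 118]), (312, [18, 26, 113]), (314, [22, 28, 115]), (316, [17, 22, 112]), (318, [16, 26, 113])]
[(232, [36, 45, 138]), (235, [36, 45, 138]), (238, [35, 44, 137]), (241, [44, 52, 137]), (244, [101, 109, 112]), (247, [101, 109, 113]), (250, [101, 109, 113]), (253, [101, 110, 113]), (256, [102, 110, 113]), (259, [128, 137, 141]), (262, [156, 167, 170]), (265, [157, 168, 171]), (268, [108, 116, 121]), (271, [96, 102, 107]), (274, [95, 102, 107]), (277, [94, 101, 106])]
```

Both views put the real tips at z ≈ 0.111, about 27 mm above the reported TCP. I'll open, go down about 27 mm and grip again.

>>> send_rows([
  {"x":0,"y":0,"z":-0.005,"ax":0,"ay":0,"az":0},
  {"x":0,"y":0,"z":-0.005,"ax":0,"ay":0,"az":0},
  {"x":0,"y":0,"z":-0.005,"ax":0,"ay":0,"az":0},
  {"x":0,"y":0,"z":-0.005,"ax":0,"ay":0,"az":0},
  {"x":0,"y":0,"z":-0.005,"ax":0,"ay":0,"az":0},
], gripper=0.7)

```text
time: 14.95
tool_pos: [0.5555, -0.2641, 0.0877]
tool_rot: [-0.0, 0.674, 0.739, -0.0]
wrist_force: [-0.4, 0.2, 0.2]
finger_gap: 0.0371
grasp_force: 0.0
```

>>> send_rows([
  {"x":0,"y":0,"z":0,"ax":0,"ay":0,"az":0},
  {"x":0,"y":0,"z":0.012,"ax":0,"ay":0,"az":0},
  {"x":0,"y":0,"z":0.024,"ax":0,"ay":0,"az":0},
  {"x":0,"y":0,"z":0.034,"ax":0,"ay":0,"az":0},
  {"x":0,"y":0,"z":0.038,"ax":0,"ay":0,"az":0},
])

```text
time: 15.45
tool_pos: [0.5549, -0.2638, 0.0579]
tool_rot: [-0.001, 0.674, 0.739, -0.0]
wrist_force: [-0.5, 0.2, -0.9]
finger_gap: 0.0657
grasp_force: 0.0
```

```bash
python3 - <<'E'
from h import *
c=env.capture('wrist');print(head(c,np.array([.556,-.264]),.107,thr=130));s=env.observe();print(s['tool_pos'],s['wrist_force'],s['finger_gap'],s['time'])
E
```

```text
(array([ 0.55629531, -0.26427656]), array([23.75362587, 23.8404479 ]), 5.90614128112793)
[ 0.55494202 -0.26388325  0.05792719] [ 0.42142646 -0.44282751 -0.737134  ] 0.06591934559598832 15.5
```

>>> send_rows([
  {"x":0,"y":0.001,"z":0,"ax":0,"ay":0,"az":0},
  {"x":0,"y":0.001,"z":0,"ax":0,"ay":0,"az":0},
  {"x":0,"y":0.001,"z":0,"ax":0,"ay":0,"az":0},
  {"x":0,"y":0.001,"z":0,"ax":0,"ay":0,"az":0},
  {"x":0,"y":0.001,"z":0,"ax":0,"ay":0,"az":0},
], gripper=0, grip_force=55)

```text
time: 16.0
tool_pos: [0.5564, -0.2641, 0.0594]
tool_rot: [0.0, 0.674, 0.739, 0.0]
wrist_force: [-0.4, -0.8, -0.5]
finger_gap: 0.0294
grasp_force: 0.0
```

>>> send_rows([
  {"x":0,"y":0,"z":0,"ax":0,"ay":0,"az":0},
  {"x":0,"y":0,"z":0,"ax":0,"ay":0,"az":0},
  {"x":0,"y":0,"z":0,"ax":0,"ay":0,"az":0},
])

```text
time: 16.3
tool_pos: [0.5564, -0.264, 0.0593]
tool_rot: [0.0, 0.674, 0.739, 0.0]
wrist_force: [0.2, 0.4, 0.7]
finger_gap: 0.0238
grasp_force: 54.9
```

>>> send_rows([
  {"x":0,"y":0,"z":-0.03,"ax":0,"ay":0,"az":0},
  {"x":0,"y":0,"z":-0.08,"ax":0,"ay":0,"az":0},
  {"x":0,"y":0,"z":-0.14,"ax":0,"ay":0,"az":0},
  {"x":0,"y":0,"z":-0.2,"ax":0,"ay":0,"az":0},
  {"x":0,"y":0,"z":-0.215,"ax":0,"ay":0,"az":0},
])

```text
time: 16.8
tool_pos: [0.5578, -0.2652, 0.2251]
tool_rot: [0.002, 0.674, 0.739, 0.001]
wrist_force: [0.1, -0.0, -1.0]
finger_gap: 0.0235
grasp_force: 54.9
```

```bash
python3 - <<'E'
from h import *
s=env.observe();print(s['finger_gap'],s['grasp_force'],s['wrist_force'],s['tool_pos'])
c=env.capture('wrist');z=s['tool_pos'][2]+.049
print(z,head(c,np.array(s['tool_pos'][:2]),z,thr=130));print(goto([.5577,.19,.22],-13.3))
print([ (np.round(d['uv']),d['score']) for d in env.spot_point('wrist','red_head')])
E
```

```text
0.02348282323665133 54.93704617023468 [ 0.05659737 -0.02757382 -0.96978777] [ 0.55775055 -0.26518536  0.22514154]
0.2741415427558495 (array([ 0.55655619, -0.26516414]), array([22.8046689, 23.1768837]), 4.68589973449707)
(array([ 0.5577, -0.2649,  0.2246]), [0.604, 0.0556, 0.0054, 0.005, 0.0007, 0.3095])
[(array([435., 205.]), 0.85), (array([320., 301.]), 0.6), (array([324.,  93.]), 0.6)]
```

>>> send_rows([
  {"x":0.06,"y":0.005,"z":0,"ax":0,"ay":0,"az":0},
  {"x":0.12,"y":0.011,"z":0,"ax":0,"ay":0,"az":0},
  {"x":0.18,"y":0.017,"z":0,"ax":0,"ay":0,"az":0},
  {"x":0.24,"y":0.022,"z":0,"ax":0,"ay":0,"az":0},
  {"x":0.3,"y":0.028,"z":0,"ax":0,"ay":0,"az":0},
])

```text
time: 17.4
tool_pos: [0.5551, -0.0361, 0.2185]
tool_rot: [-0.001, 0.674, 0.739, -0.001]
wrist_force: [0.9, -0.7, -1.7]
finger_gap: 0.0235
grasp_force: 54.9
```

>>> send_rows([
  {"x":0.06,"y":0.005,"z":0,"ax":0,"ay":0,"az":0.08},
  {"x":0.12,"y":0.011,"z":0,"ax":0,"ay":0,"az":0.16},
  {"x":0.18,"y":0.017,"z":0,"ax":0,"ay":0,"az":0.24},
  {"x":0.24,"y":0.022,"z":0,"ax":0,"ay":0,"az":0.31},
  {"x":0.3,"y":0.028,"z":0,"ax":0,"ay":0,"az":0.31},
])

```text
time: 17.9
tool_pos: [0.5553, 0.1896, 0.2184]
tool_rot: [-0.0, 0.785, 0.619, -0.001]
wrist_force: [0.3, 0.1, -0.7]
finger_gap: 0.0237
grasp_force: 54.9
```

```bash
python3 - <<'E'
from h import *
s=env.observe();c=env.capture('wrist');z=s['tool_pos'][2]+.049
print(s['time'],s['tool_pos'],s['finger_gap']);print('head',head(c,np.array(s['tool_pos'][:2]),z,thr=130))
m=sock(c);r=cv2.minAreaRect(np.argwhere(m)[:,::-1].astype(np.float32));print('sock',r,np.array(r[0])*.08/640-.04+[.559,.222])
for d in env.spot_point('wrist','socket')[:2]: print(d['uv'],d['score'],onz(c,d['uv'],.088))
print(goto([.5585,.2225,.165],-13.3))
E
```

```text
17.9 [0.55532359 0.18964987 0.21838331] 0.02368144809343573
head (array([0.55476079, 0.18948265]), array([22.90003395, 22.90476465]), 77.36663818359375)
sock ((309.53924560546875, 324.6728515625), (345.33001708984375, 345.5959777832031), 77.19573211669922) [0.55769241 0.22258411]
[318.4, 176.0] 0.69 [0.55746907 0.22107877 0.088     ]
(array([0.5546, 0.1949, 0.2177]), [0.0371, -0.0029, 0.0702, -0.003, 0.0011, 0.0078])
```

Both head and socket measure 77.2–77.4°, so the angle is good. I'll move over the socket.

>>> send_rows([
  {"x":0.037,"y":-0.003,"z":0,"ax":0,"ay":0,"az":0},
  {"x":0.037,"y":-0.003,"z":0.04,"ax":0,"ay":0,"az":0},
  {"x":0.037,"y":-0.003,"z":0.08,"ax":0,"ay":0,"az":0},
  {"x":0.037,"y":-0.003,"z":0.08,"ax":0,"ay":0,"az":0},
  {"x":0.037,"y":-0.003,"z":0.08,"ax":0,"ay":0,"az":0},
])

```text
time: 18.5
tool_pos: [0.5604, 0.2148, 0.1597]
tool_rot: [0.0, 0.784, 0.62, -0.001]
wrist_force: [-0.5, -0.6, -0.2]
finger_gap: 0.0238
grasp_force: 54.9
```

```bash
python3 - <<'E'
from h import *
env.capture('wrist')
s=env.observe();c=env.capture('wrist');s=env.observe();z=s['tool_pos'][2]+.049
print(s['time'],s['tool_pos'],s['wrist_force']);print('head',head(c,np.array(s['tool_pos'][:2]),z,thr=130))
print(goto([.558,.2225,.135],-13.1))
E
```

```text
18.6 [0.56143099 0.21528526 0.16139922] [ 0.19886805  0.2815216  -1.76275433]
head (array([0.56049129, 0.21513471]), array([22.7268548 , 22.77769661]), 77.47119140625)
(array([0.5614, 0.2153, 0.1614]), [0.0083, -0.0067, 0.0352, 0.0006, -0.0005, -0.004])
```

>>> send_rows([
  {"x":0.0085,"y":-0.006,"z":0.01,"ax":0,"ay":0,"az":0},
  {"x":0.0085,"y":-0.006,"z":0.018,"ax":0,"ay":0,"az":0},
  {"x":0.0085,"y":-0.006,"z":0.018,"ax":0,"ay":0,"az":0},
])

```text
time: 18.9
tool_pos: [0.5574, 0.223, 0.1463]
tool_rot: [-0.0, 0.784, 0.621, -0.0]
wrist_force: [-0.4, 0.0, -1.2]
finger_gap: 0.0234
grasp_force: 54.9
```

```bash
python3 - <<'E'
from h import *
for k in range(3):
    c=env.capture('wrist');s=env.observe();z=s['tool_pos'][2]+.049
    print(s['time'],s['tool_pos'],s['wrist_force'].round(1),'head',head(c,np.array(s['tool_pos'][:2]),z,thr=130))
E
```

```text
18.95 [0.55769079 0.22276262 0.14670694] [ 0.6 -0.  -1.6] head (array([0.55680416, 0.22298863]), array([22.81230068, 22.82205677]), 77.65080261230469)
19.0 [0.55792672 0.22265951 0.14697824] [-0.3  1.  -1.6] head (array([0.55708005, 0.22271388]), array([22.83214045, 22.86340714]), 77.6192398071289)
19.05 [0.55809471 0.22261203 0.14712441] [ 0.9 -0.1 -2.2] head (array([0.55728185, 0.22251662]), array([22.8082037 , 22.85904551]), 77.47119140625)
```

>>> send_rows([
  {"x":0,"y":0.0003,"z":0.008,"ax":0,"ay":0,"az":0},
  {"x":0,"y":0.0003,"z":0.016,"ax":0,"ay":0,"az":0},
  {"x":0,"y":0.0003,"z":0.022,"ax":0,"ay":0,"az":0},
  {"x":0,"y":0.0003,"z":0.026,"ax":0,"ay":0,"az":0},
  {"x":0,"y":0.0003,"z":0.026,"ax":0,"ay":0,"az":0},
])

```text
time: 19.55
tool_pos: [0.5579, 0.2225, 0.1269]
tool_rot: [-0.0, 0.784, 0.62, -0.0]
wrist_force: [0.4, 0.5, -1.7]
finger_gap: 0.0238
grasp_force: 54.9
```

>>> send_rows([
  {"x":0,"y":0,"z":0.004,"ax":0,"ay":0,"az":0},
  {"x":0,"y":0,"z":0.008,"ax":0,"ay":0,"az":0},
  {"x":0,"y":0,"z":0.011,"ax":0,"ay":0,"az":0},
  {"x":0,"y":0,"z":0.011,"ax":0,"ay":0,"az":0},
])

```text
time: 19.95
tool_pos: [0.5585, 0.2227, 0.1194]
tool_rot: [0.0, 0.784, 0.62, 0.0]
wrist_force: [0.3, -0.5, 5.1]
finger_gap: 0.0235
grasp_force: 55.0
```

>>> send_rows([
  {"x":0,"y":0,"z":0.003,"ax":0,"ay":0,"az":0},
  {"x":0,"y":0,"z":0.006,"ax":0,"ay":0,"az":0},
  {"x":0,"y":0,"z":0.009,"ax":0,"ay":0,"az":0},
  {"x":0,"y":0,"z":0.009,"ax":0,"ay":0,"az":0},
])

```text
time: 20.35
tool_pos: [0.5585, 0.2227, 0.1127]
tool_rot: [0.0, 0.784, 0.62, 0.0]
wrist_force: [-0.8, -0.2, 7.1]
finger_gap: 0.0235
grasp_force: 55.0
```

>>> send_rows([
  {"x":0,"y":0,"z":0.001,"ax":0,"ay":0,"az":0},
  {"x":0,"y":0,"z":0.002,"ax":0,"ay":0,"az":0},
  {"x":0,"y":0,"z":0.002,"ax":0,"ay":0,"az":0},
])

```text
time: 20.65
tool_pos: [0.5587, 0.2228, 0.1121]
tool_rot: [-0.0, 0.784, 0.62, 0.001]
wrist_force: [-3.4, -1.7, 17.1]
finger_gap: 0.0234
grasp_force: 55.0
```

>>> send_rows([
  {"x":0,"y":0,"z":0.0006,"ax":0,"ay":0,"az":0},
  {"x":0,"y":0,"z":0.0006,"ax":0,"ay":0,"az":0},
  {"x":0,"y":0,"z":0.0006,"ax":0,"ay":0,"az":0},
  {"x":0,"y":0,"z":0.0006,"ax":0,"ay":0,"az":0},
])

```text
time: 21.05
tool_pos: [0.5589, 0.2228, 0.112]
tool_rot: [-0.0, 0.784, 0.62, 0.001]
wrist_force: [-4.8, -1.8, 22.0]
finger_gap: 0.0237
grasp_force: 55.0
```

```bash
python3 - <<'E'
from h import *
c=env.capture('wrist');s=env.observe()
print(s['time'],s['tool_pos'],s['wrist_force'],s['ft_torque'],s['finger_gap'],s['grasp_force']);print(head(c,np.array(s['tool_pos'][:2]),.161,thr=130))
for d in env.spot_point('wrist','slide_knob')[:1]: print(d['uv'],onz(c,d['uv'],.09))
t=env.capture('side');hp=[d['uv'] for d in env.spot_point('side','red_head')]
for u in hp: print(u,onz(t,u,.161),tri((c,proj(c,[*s['tool_pos'][:2],.161])),(t,u))[0])
E
```

```text
21.1 [0.55893012 0.22282124 0.11205257] [-5.35082613 -2.19147111 21.98221517] [-0.66339082  1.57172327  0.04456072] 0.02341175781861813 54.998125433921814
(array([0.55817831, 0.22252031]), array([22.81429768, 22.93180418]), 77.125)
[280.6, 183.5] [0.56109186 0.20802803 0.161     ] [0.56124517 0.21960001 0.15634794]
[326.8, 283.9] [ 0.49688372 -0.2976544   0.161     ] [ 0.57966165  0.07859617 -0.08269419]
[397.4, 295.6] [ 0.59991893 -0.38331551  0.161     ] [ 0.65480054  0.01715387 -0.10803814]
```

The bobbin is home: z stopped dead at 0.112, which puts the origin at 0.088. A gentle nudge towards the stop will check that the carriage is fully out.

>>> send_rows([
  {"x":-0.0013,"y":0.0004,"z":0,"ax":0,"ay":0,"az":0},
  {"x":-0.0026,"y":0.0007,"z":0,"ax":0,"ay":0,"az":0},
  {"x":-0.0026,"y":0.0007,"z":0,"ax":0,"ay":0,"az":0},
])

```text
time: 21.55
tool_pos: [0.559, 0.2223, 0.1121]
tool_rot: [-0.001, 0.784, 0.621, 0.002]
wrist_force: [-3.7, 3.2, 20.3]
finger_gap: 0.0234
grasp_force: 55.0
```

>>> send_rows([
  {"x":-0.0013,"y":0.0004,"z":0,"ax":0,"ay":0,"az":0},
  {"x":-0.0026,"y":0.0007,"z":0,"ax":0,"ay":0,"az":0},
  {"x":-0.0026,"y":0.0007,"z":0,"ax":0,"ay":0,"az":0},
])

```text
time: 21.85
tool_pos: [0.5591, 0.2212, 0.1122]
tool_rot: [-0.001, 0.784, 0.621, 0.002]
wrist_force: [-3.6, 7.8, 18.2]
finger_gap: 0.0237
grasp_force: 55.0
```

The lateral force of 7.8 N is well above the 3 N slide friction and the carriage isn't moving, so it's against the stop. The 18 N press is well above the 9 N spring. Handing in.

```bash
python3 -c "
from h import *
s=env.observe();print(s['tool_pos'],s['wrist_force']);print(env.job_done())"
```

```text
[0.55911876 0.22119229 0.11218217] [-3.59808426  7.75140722 18.17151398]
the job is handed in; nothing more can be done
None
```

I handed the job in at about 22 s: the carriage is against its stop, and the gripper is holding the large red bobbin flush in the spindle with about 18 N, against the ejector's 9 N. The blue bobbin was left in the stand. The hand-in returned no verdict.

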